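Get the toddler's syrup dose ready

ROBOT

A 6-joint arm with a two-finger parallel gripper is mounted at the origin on the work surface. World frame = base frame: x ahead of the robot, y to its left, z up, the work surface at z = 0. Lengths are in m, angles in degrees, forces in N, time in s.
With the tool pointing down it reaches from about 0.4 to 0.825 m from the base axis. Payload 7 kg.
Tool frame: the origin (TCP) lies midway between the tips of the shut fingers; the grasp point (between the pads) lies 19 mm behind it; z points along the fingers, y is the line along which they close (so a half turn about z gives the same grasp; the last joint's range is limited). The gripper opens to 88 mm and grips with 3 to 60 N. Pads are 19 mm wide; open, the fingers measure 130 mm over their backs; the gripper's body (78 mm by 193 mm) begins 47 mm behind the grasp point.
Start: joints at [89.846, 20.546, 0.682, 0, -70.136, -16.507], TCP at [0.194, 0.647, 0.227] pointing down, gripper open.
Joint ranges: [-176.03, 176.03], [-82.01, 121.73], [-58.28, 71.71], [-173.87, 95.51], [-174.79, -0.11], [-173.66, 173.66]. Speed limits (degrees/s): [136.94, 136.94, 172.46, 180, 180, 180].

INTERFACE

Orientations are given as [roll, pitch, yaw] about the fixed x, y, z axes, in that order (R = Rz(yaw) Ry(pitch) Rx(roll)).
In Python, from plant import ctrl gives the robot as it stands. The module is installed in compiled form; this text tells all that it offers.
- The arm moves only by the tool send_rows, never from a script. Its argument "plan" is a list that holds one entry, the list of rows, each a list of 6 numbers: the shift along the tool's x, y, z in normalised numbers (1 is 50 cm), then the turn, a rotation vector about the tool's x, y, z in fractions of the full range, 1 being 4 rad. A call has 1 to 8 rows; each row is the pose to reach, as a shift and turn from the pose commanded when the call began, along the tool's axes at that moment; what a row does not reach only later rows make up. A row lasts 1/12 s, in which the tool goes at most 41.7 mm and 7.16 degrees, less where a joint would pass 70% of its speed; a pose out of reach is approached as far as the arm can. No shift or turn number may pass 1 either way. A call with a gripper value outside its range is refused whole. "fingers" is the opening, from 0 (shut) to 1 (fully open), set as the call begins (left out, the last holds). The fingers move at their own pace and stop on an object; the grip force is fixed at half the most. Time passes only in rows, so rows that repeat a pose let the fingers close. It gives the time, the measured TCP pose, the force, the opening and the grip force at its end, in the units of the state.
- ctrl.get_obs(): the state, without advancing time (a new reading comes with each control period).
- ctrl.snapshot(name): name is "side" or "top" or "wrist"; returns a dict with "img" (384x512x3 uint8, red, green, blue), "K" (3x3 intrinsics, pixels), "k1" (the pictures are not rectified: a ray, as slopes to the right and down, at radius r is drawn at 1 + k1 r^2 times it, then the intrinsics apply), "pose" (4x4, takes a point from camera to world coordinates). Camera axes: x right, y down, z forward; pixel columns grow to the right and rows downward; lengths in m; the calibration is good to about 2 mm. A picture is of the moment at which its call begins. There is no depth.
- ctrl.close_job(): hands the job in; it is judged then, once.
The state is a dict: "clock": time; "joint_pos": joint angles; "qvel": joint speeds; "tau": joint torques, N m; "tool_pos": TCP position; "orientation": TCP orientation; "force": force on the tool from outside, world axes, zero at the start; "moment": the same for the moment, N m; "opening": finger opening in m; "gripper_force": force on a finger pad.
Only numpy, scipy, OpenCV 4.12 (cv2) and the standard library are available. Lean on these libraries where they do the work, as an engineer would, in place of code of your own. Each camera call takes 0.05 s, during which the arm holds its last target. There are 200 camera calls.

TASK

Get the toddler's syrup ready: first hang the dark blue measuring spoon by its eye on the free middle hook of the utensil stand, so that it stays clean and to hand for the dose. Then push the white safety cap of the amber syrup bottle down, turn it anticlockwise while keeping it pushed down until it comes free, lift it off and hold it upright about 8 cm straight above the bottle's mouth: finish while still holding it there, do not put it down. Leave the other things standing where they are.

Things in the scene. Friction and masses are not known exactly. Their poses are not given: they have to be found in the camera images.
- spoon: dark blue plastic measuring spoon, 30 g, 159 mm long, lying flat, bowl up, on the mat (top 3 mm above the table). Origin: under the handle, 66 mm from the eye's centre, near the centre of mass; x points to the eye, z up. Handle from x = -44 to +54 mm, 13 mm wide, 9 mm thick; bowl 38 mm across, 12 mm tall, centred at x = -60 mm
- spoon_eye (a point): centre of the spoon's eye: a ring of 28 mm outer diameter, 7 mm thick, with a through hole of 16 mm diameter (axis: the spoon's z), 66 mm from the spoon's origin along its x, 3.5 mm above its underside
- stand: fixed utensil stand: dark wooden foot 130 x 170 mm, steel post 16 mm thick and 255 mm tall, crossbar along y (top at 243 mm), three wire hooks 75 mm apart sticking out to the stand's -x (roughly to the robot). A whisk (left, +y) and a spatula (right) hang on the outer hooks, both fixed; the middle hook is free. Origin: underside of the foot, below the post
- hook_dip (a point): lowest point of the free middle hook (top of the wire), 217 mm above the table, 30 mm in front (-x of the stand) of the crossbar. A hung spoon hangs down from here; axes as the stand's
- hook_tip (a point): top of the middle hook's upturned, nearly upright tip, 243 mm above the table, 20 mm in front (stand's -x) of the dip; wire 6 mm thick. Lower the level eye over it, centred 2 mm behind (+x of) the tip, handle to the stand's -x. Let go with the spoon's underside 15 mm below the tip: it swings down by itself and hangs. Axes as the stand's
- bottle: amber syrup bottle, 62 mm diameter, clamped in a grey weighted holder (100 mm diameter at the foot, teal jaws up to 52 mm high) so that it cannot turn or lift; fixed. Origin: centre of the holder's underside, on the bottle's axis, z up
- mouth (a point): centre of the bottle's mouth, 121 mm above the table, on the bottle's axis (hidden in the cap at the start); axes are those of the bottle
- cap: white ribbed push-and-turn cap, red arrows on top; 52 mm diameter, 28 mm tall, 22 g. Origin: centre of its underside (107 mm above the table when closed), x along the bottle's x when closed. Unpressed it neither turns nor lifts. Grip its side with about 40 N, push down 5 to 6 mm (11 N at 4 mm, stops at 6.5 mm), turn anticlockwise from above: free from 0.93 rad, stop at 2.4 rad. Then lift
- mat: teal place mat, 200 x 280 mm, 3 mm thick, fixed, under the spoon. Origin: centre of its underside
- lotion: cream lotion bottle, 58 mm diameter, 122 mm tall, orange 32 mm flip cap, no holder. Not part of the job (it may stand where one expects the syrup bottle). Origin: centre of its underside. Leave it alone
- bowl: green feeding bowl with cereal pieces, rim diameter 120 mm, 52 mm tall. Origin: centre of its underside. Leave it alone
- feeding_bottle: clear feeding bottle with teal collar, 58 mm diameter, 160 mm tall. Origin: centre of its underside. Leave it alone
- puree_jar: orange puree jar with white lid, 56 mm diameter, 64 mm tall. Origin: centre of its underside. Leave it alone
- sippy_cup: green two-handled sippy cup with teal lid, 68 mm diameter (114 mm over the handles), 109 mm tall. Origin: centre of its underside. Leave it alone
- teether: yellow and orange teether ring, 64 mm diameter, 12 mm thick, lying flat. Origin: centre of its underside. Leave it alone
- wipes: white box of wipes with teal flap, 110 x 190 x 78 mm tall. Origin: centre of its underside. Leave it alone
There are look-alikes about, which are no part of the job. Several things have the shape of the cap; the one meant has the colours described above. There is more than one size of the spoon; the one meant has the size given above.

How it is judged (in metres and radians):
On the way, in this order (a step that is already met when the one before it is completed fails the run):
1. the spoon hangs by its eye on the free middle hook, let go (distance between spoon_eye and hook_dip below 0.02 m and angle between spoon's own x axis and vertical below 0.5 rad and contact force between the fingers and spoon below 0.05 N and contact force between spoon and stand above 0.1 N), for 0.2 s.
2. the cap is pushed down on the bottle and turned under its catch (z of cap in the frame of bottle below 0.1045 m and angle between the x axis of cap and the x axis of bottle, either way round above 0.4 rad and horizontal distance between cap and mouth below 0.008 m), for 0.05 s.
At the end, for the whole second after the job is handed in: Spoon hangs at rest on the middle hook (eye within 20 mm of the dip, within 0.5 rad of straight, untouched); cap in the grip, at rest, upright within 0.3 rad, underside 50 to 120 mm above the mouth and within 25 mm of its axis, clear of the bottle (all of step 1 and linear speed of spoon below 0.05 m/s and z of cap in the frame of mouth between 0.05 and 0.12 m and horizontal distance between cap and mouth below 0.025 m and angle between cap's own z axis and vertical below 0.3 rad and contact force between the fingers and cap above 2 N and contact force between cap and bottle below 0.1 N and linear speed of cap below 0.03 m/s); the arm keeps its last pose, push and grip.
It fails at once if one of the other things is pushed more than 3 cm away or tipped over (distance of any of lotion, bowl, feeding_bottle, puree_jar, sippy_cup, teether, wipes from where it was at the start of the episode above 0.03 m or angle between any of lotion, bowl, feeding_bottle, puree_jar, sippy_cup, teether, wipes's own z axis and vertical above 0.4 rad).
It also fails if it takes over 58 s, if anything falls off the work surface, if the arm or the gripper's body presses on something with over 40 N, if the wrist force passes 120 N, or if a joint passes its speed limit or range.

## Working session

There is one attempt and no reset: what is moved stays moved. The work goes in short steps, Python scripts to look and compute and a tool call to move; the robot and the scene stay as the last step left them, time stands still between calls to the robot, and variables do not carry over. Pictures are saved under pics/ and viewed, at most 10 in all, crops included, and the job is handed in when it is done.

Besides the shell and the picture viewer there is one more tool, called after "Emit:" as name(argument=value, ...) on one line, values as JSON. send_rows: Moves the arm, as the interface text tells. Its arguments: {"type":"object","properties":{"plan":{"type":"array","items":{"type":"array","items":{"type":"array","items":{"type":"number"}}}},"fingers":{"type":"number"}},"required":["plan"]}

```bash
mkdir -p pics; cat > h.py <<'E'
import numpy as np,cv2
from plant import ctrl
from scipy.spatial.transform import Rotation as R
def snap(n,f=None):
    s=ctrl.snapshot(n)
    if f: cv2.imwrite('pics/'+f,s['img'][:,:,::-1])
    return s
def ray(s,u,v):
    K=np.array(s['K']);k=s['k1']
    d=np.array([(u-K[0,2])/K[0,0],(v-K[1,2])/K[1,1]]);x=d.copy()
    for _ in range(20): x=d/(1+k*(x@x))
    P=np.array(s['pose']);return P[:3,3],P[:3,:3]@np.array([x[0],x[1],1])
def onz(s,u,v,z):
    o,d=ray(s,u,v);return o+d*(z-o[2])/d[2]
def proj(s,p):
    P=np.array(s['pose']);K=np.array(s['K']);c=P[:3,:3].T@(np.array(p)-P[:3,3]);x=c[:2]/c[2];x=x*(1+s['k1']*(x@x))
    return K[0,0]*x[0]+K[0,2],K[1,1]*x[1]+K[1,2]
def tri(a,pa,b,pb):
    o1,d1=ray(a,*pa);o2,d2=ray(b,*pb);A=np.stack([d1,-d2],1)
    t=np.linalg.lstsq(A,o2-o1,rcond=None)[0];q1=o1+d1*t[0];q2=o2+d2*t[1];return (q1+q2)/2,np.linalg.norm(q1-q2)
def tool():
    o=ctrl.get_obs();return np.array(o['tool_pos']),R.from_euler('xyz',o['orientation'],degrees=True)
E
python3 - <<'E'
from h import *
o=ctrl.get_obs();print(o)
ims=[]
for n in('top','side'):
    s=snap(n,n+'0.png');print(n,np.round(s['pose'],3).tolist(),np.round(s['K'],1).tolist(),s['k1'])
E
```

```text
{'clock': 0.0, 'joint_pos': array([ 8.98473756e+01,  2.05916435e+01,  6.33726594e-01, -1.85097347e-02,
       -7.01344432e+01, -1.65069594e+01]), 'qvel': array([ 0.05034122, -0.07121255, -0.00604781, -0.01349884,  0.00562529,
        0.09585787]), 'tau': array([ 1.81636486e-03, -5.82715094e+01,  2.93042368e+01,  6.99685916e+00,
        6.86911939e-03, -1.71038846e-04]), 'tool_pos': array([0.19340716, 0.6462002 , 0.22562503]), 'orientation': array([ 1.79906502e+02, -9.56166401e-03, -1.66658800e+01]), 'force': array([ 0.57880813,  0.46681477, -0.13592867]), 'moment': array([-0.01951121, -0.02232106, -0.00764885]), 'gripper_force': 0.0, 'opening': 0.0874084874927896}
top [[-0.012, -0.995, 0.103, 0.334], [-1.0, 0.013, 0.008, -0.039], [-0.009, -0.103, -0.995, 1.71], [0.0, 0.0, 0.0, 1.0]] [[482.3, 0.0, 252.5], [0.0, 482.3, 183.6], [0.0, 0.0, 1.0]] 0.0018585632845006768
side [[0.868, -0.224, 0.444, -0.108], [-0.497, -0.434, 0.752, -1.091], [0.024, -0.873, -0.487, 0.82], [0.0, 0.0, 0.0, 1.0]] [[468.9, 0.0, 256.2], [0.0, 468.9, 181.7], [0.0, 0.0, 1.0]] -0.041768777559014245
```

View pics/top0.png

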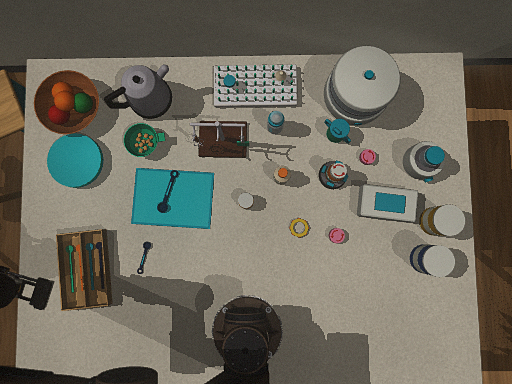

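View pics/side0.png

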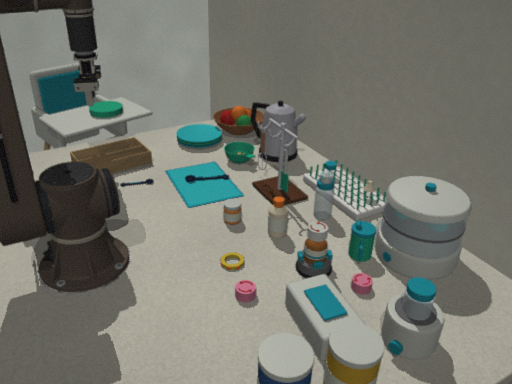

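The top view shows a dark blue spoon on the mat (bowl 163,208; eye 175,173). A smaller look-alike spoon lies beside it at (142,258), and more utensils are in the tray at (75,260). The syrup bottle with white and red cap is at (335,172). Things that could be taken for the cap are the pink caps (368,157) and (338,235), the jar lid (246,200) and the lotion at (282,174). I choose the mat spoon and the white/red cap, and will check both in a crop.

```bash
python3 - <<'E'
from h import *
t=snap('top');s=snap('side')
def crop(im,u,v,w,h,k): return cv2.resize(im[v:v+h,u:u+w,::-1],None,fx=k,fy=k,interpolation=cv2.INTER_CUBIC)
a=np.hstack([crop(t['img'],195,110,65,50,6),crop(t['img'],315,150,40,50,6),crop(t['img'],150,163,30,50,6)])[:, :800]
b=np.hstack([crop(s['img'],248,110,66,100,3),crop(s['img'],290,215,50,75,4)[:300],crop(s['img'],180,163,60,50,6)])[:, :800]
w=max(a.shape[1],b.shape[1]);p=lambda i:cv2.copyMakeBorder(i,0,0,0,w-i.shape[1],0)
c=np.vstack([p(a),p(b)]);print(c.shape);cv2.imwrite('pics/c1.png',c)
hsv=cv2.cvtColor(t['img'],cv2.COLOR_RGB2HSV)
m=np.zeros(hsv.shape[:2],np.uint8);m[168:215,150:185]=(hsv[168:215,150:185,2]<95)*255
n,l,st,ce=cv2.connectedComponentsWithStats(m);print(st,ce)
k=1+np.argmax(st[1:,4]);ys,xs=np.nonzero(l==k)
P=np.array([onz(t,x,y,.009)[:2] for x,y in zip(xs,ys)]);c0=P.mean(0);w,V=np.linalg.eigh(np.cov(P.T));d=V[:,1];q=(P-c0)@d
print(c0,d,q.min(),q.max(),c0+d*q.min(),c0+d*q.max())
small=[np.linalg.norm(onz(t,149,242,.005)-onz(t,140,273,.005))];print('small',small)
print('mat',[onz(t,*x,.003)[:2].round(3) for x in[(136,168),(215,172),(211,228),(132,224)]])
print('bottle top ~',onz(t,338,170,.135),'side',[proj(s,onz(t,338,170,.135))])
E
```

```text
(600, 800, 3)
[[     0      0    512    384 196301]
 [   159    169      2      1      2]
 [   157    170     23     43    304]
 [   179    170      1      1      1]] [[255.63735284 191.49669131]
 [159.5        169.        ]
 [167.69078947 193.85526316]
 [179.         170.        ]]
[0.47749667 0.27589986] [-0.9499682   0.31234663] -0.08955180552844941 0.06815485035119487 [0.56256804 0.24792866] [0.41275173 0.2971878 ]
small [np.float64(0.11139450676025453)]
mat [array([0.572, 0.391]), array([0.554, 0.108]), array([0.355, 0.123]), array([0.373, 0.403])]
bottle top ~ [ 0.53808306 -0.3075193   0.135     ] side [(np.float64(316.1022307395625), np.float64(225.53892208009745))]
```

View pics/c1.png

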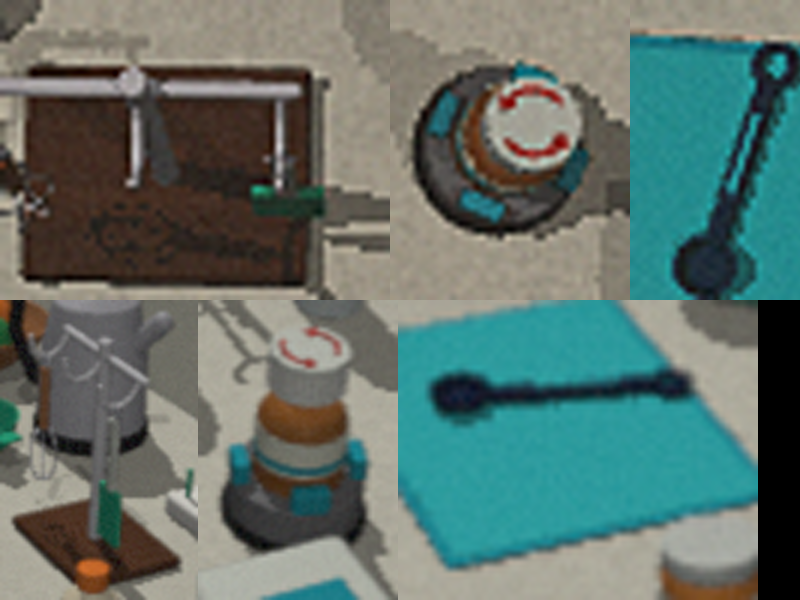

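The crop confirms both choices: the mat spoon has its eye at about (173.8,173.8) and is 157 mm long (the other is 111 mm), and the cap is white with red arrows at about (338.7,170.3). The hook tip is near (217,140.5) and the post near (217.2,123.7).

```bash
python3 - <<'E'
from h import *
t=snap('top')
e=onz(t,173.5,173.4,.0065);b=onz(t,150+(708-630)/6-.5,163+265/6-.5,.012);d=e-b
print('eye',e,'bowl',b,np.linalg.norm(d[:2]),'yaw',np.degrees(np.arctan2(d[1],d[0])))
u=d[:2]/np.linalg.norm(d[:2]);o=e[:2]-.066*u;print('origin',o)
print('post',onz(t,216.7,123.2,.255),'tip',onz(t,216.7,140,.243))
l=onz(t,195,124,.24);r=onz(t,244.5,124.5,.24);print('bar',l,r,np.degrees(np.arctan2(*(l-r)[[0,1]])))
print('cap',onz(t,338.2,169.8,.135))
p,q=tool();print('tool shift cm',100*q.inv().apply(np.r_[o,.10]-p),p)
w=snap('wrist');print(np.round(w['pose'],3),w['K'][0][0],np.round(np.linalg.inv(np.block([[q.as_matrix(),p[:,None]],[0,0,0,1]]))@w['pose'],3))
E
```

```text
eye [0.55043843 0.25610124 0.0065    ] bowl [0.43201167 0.29345617 0.012     ] 0.1241784504314227 yaw -17.50664958756506
origin [0.48749542 0.27595513]
post [0.67255767 0.08080927 0.255     ] tip [0.62250661 0.08204011 0.243     ]
bar [0.67448953 0.14951011 0.24      ] [ 0.67069849 -0.00426909  0.24      ] 1.4121959137484787
cap [ 0.53873674 -0.3081956   0.135     ]
tool shift cm [38.78833914 27.05455343 12.63602685] [0.19350316 0.6464616  0.22613023]
[[-0.287 -0.916 -0.28   0.269]
 [-0.958  0.275  0.084  0.624]
 [-0.     0.292 -0.956  0.384]
 [ 0.     0.     0.     1.   ]] 300.8270942530222 [[-0.    -0.956 -0.292  0.078]
 [ 1.    -0.    -0.001  0.   ]
 [ 0.001 -0.292  0.956 -0.158]
 [ 0.     0.     0.     1.   ]]
```

The manual's scale: shifts go in shares of 50 cm and turns go in shares of 4 rad. Converting my numbers, 24 cm / 50 = 0.48, 16.8 cm / 50 = 0.336.

Emit:
send_rows(plan=[[[0.06,0.042,0,0,0,0],[0.12,0.084,0,0,0,0],[0.18,0.126,0,0,0,0],[0.24,0.168,0,0,0,0],[0.3,0.21,0,0,0,0],[0.36,0.252,0,0,0,0],[0.42,0.294,0,0,0,0],[0.48,0.336,0,0,0,0]]], fingers=0.6)

```text
clock: 0.97
tool_pos: [0.3761, 0.4153, 0.2268]
orientation: [-180.0, -0.0, -16.6]
force: [1.6, 0.3, 1.0]
opening: 0.0528
gripper_force: 0.0
```

Converted, 14.8 cm / 50 = 0.296, 12.5 cm / 50 = 0.25.

Emit:
send_rows(plan=[[[0.05,0.034,0.02,0,0,0],[0.1,0.068,0.05,0,0,0],[0.15,0.102,0.08,0,0,0],[0.2,0.138,0.12,0,0,0],[0.25,0.172,0.16,0,0,0],[0.296,0.204,0.18,0,0,0],[0.296,0.204,0.18,0,0,0],[0.296,0.204,0.18,0,0,0]]])

```text
clock: 1.63
tool_pos: [0.4883, 0.2751, 0.1357]
orientation: [179.9, 0.0, -16.8]
force: [-0.3, 0.3, 0.5]
opening: 0.0528
gripper_force: 0.0
```

```bash
python3 - <<'E'
from h import *
w=snap('wrist','w1.png');p,q=tool();print(p,q.as_euler('xyz',degrees=True))
h=cv2.cvtColor(w['img'],cv2.COLOR_RGB2HSV)
for e in([.550,.256,.0065],[.432,.293,.012],[.4875,.276,.012]):print(proj(w,e))
E
```

```text
[0.48820058 0.27627236 0.13645401] [ 1.79980272e+02  1.02132839e-03 -1.67405824e+01]
(np.float64(258.06383258419555), np.float64(117.10252605644722))
(np.float64(256.8330966215475), np.float64(240.8195014024833))
(np.float64(256.98393727642446), np.float64(186.61629817213398))
```

View pics/w1.png

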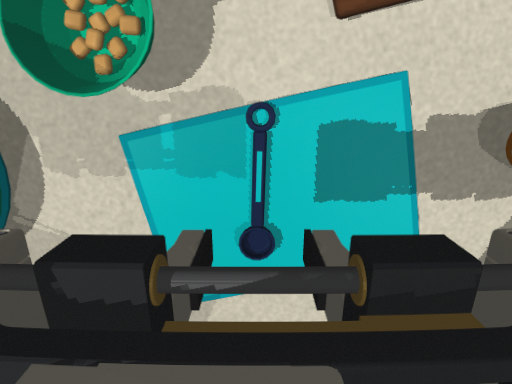

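The wrist view shows the spoon straight ahead between the fingers: eye (261,117), bowl (257,242). Both are within 3 px of my prediction.

```bash
cat >> h.py <<'E'
def spoon(w,z):
    h=cv2.cvtColor(w['img'],cv2.COLOR_RGB2HSV);m=np.zeros(h.shape[:2],np.uint8)
    m[95:265,225:300]=(h[95:265,225:300,2]<80)*255
    n,l,st,ce=cv2.connectedComponentsWithStats(m);k=1+np.argmax(st[1:,4]);print(st[k])
    cs,hi=cv2.findContours((l==k).astype(np.uint8),cv2.RETR_CCOMP,cv2.CHAIN_APPROX_NONE)
    for c in cs:
        if len(c)>8:(print(cv2.minEnclosingCircle(c),cv2.boundingRect(c)))
E
python3 - <<'E'
from h import *
w=snap('wrist');spoon(w,.0065);p,q=tool()
e=onz(w,260.5,117,.0065);b=onz(w,257,242,.010);d=(e-b)[:2];u=d/np.linalg.norm(d)
o=e[:2]-.066*u;print(e,b,np.linalg.norm(d),np.degrees(np.arctan2(d[1],d[0])),o)
print(100*q.inv().apply(np.r_[o,.005]-p),q.as_euler('xyz',degrees=True)[2])
E
```

```text
[ 240  102   37  157 2298]
((260.5, 180.0), 78.27046203613281) (240, 102, 37, 157)
((260.0, 175.5), 26.669370651245117) (256, 149, 9, 54)
((261.8529357910156, 116.14705657958984), 9.395760536193848) (253, 107, 19, 19)
[0.54947867 0.25517435 0.0065    ] [0.4294183  0.29482435 0.01      ] 0.12643818828615663 -18.275835718600952 [0.48680785 0.27587142]
[-0.09152851  0.15222287 13.19322657] -16.680529154734405
```

Converted, 13.2 cm / 50 = 0.264, 12.8 cm / 50 = 0.256, 1.7 degrees / 229.1831 = 0.0074.

Emit:
send_rows(plan=[[[-0.002,0.002,0.06,0,0,0.0074],[-0.002,0.002,0.12,0,0,0.0074],[-0.002,0.002,0.18,0,0,0.0074],[-0.002,0.002,0.23,0,0,0.0074],[-0.002,0.002,0.256,0,0,0.0074],[-0.002,0.002,0.264,0,0,0.0074],[-0.002,0.002,0.264,0,0,0.0074],[-0.002,0.002,0.264,0,0,0.0074]]])

```text
clock: 2.4
tool_pos: [0.4867, 0.2775, 0.0055]
orientation: [-179.9, -0.0, -18.3]
force: [0.6, -0.3, -0.2]
opening: 0.0526
gripper_force: 0.0
```

Emit:
send_rows(plan=[[[0,0,0,0,0,0],[0,0,0,0,0,0],[0,0,0,0,0,0],[0,0,0,0,0,0],[0,0,0,0,0,0],[0,0,0,0,0,0],[0,0,0,0,0,0],[0,0,0,0,0,0]]], fingers=0)

```text
clock: 3.07
tool_pos: [0.4866, 0.276, 0.0046]
orientation: [180.0, -0.0, -18.4]
force: [-0.2, 0.6, 1.3]
opening: 0.0125
gripper_force: 30.0
```

Converted, -24 cm / 50 = -0.48, -21 cm / 50 = -0.42.

Emit:
send_rows(plan=[[[0,0,-0.02,0,0,0],[0,0,-0.07,0,0,0],[0,0,-0.14,0,0,0],[0,0,-0.21,0,0,0],[0,0,-0.28,0,0,0],[0,0,-0.35,0,0,0],[0,0,-0.42,0,0,0],[0,0,-0.48,0,0,0]]])

```text
clock: 3.73
tool_pos: [0.4866, 0.2758, 0.2482]
orientation: [-179.9, -0.1, -18.4]
force: [0.2, 0.7, -0.6]
opening: 0.0126
gripper_force: 30.0
```

Converted, 16.9 cm / 50 = 0.338, 16 cm / 50 = 0.32, -17 degrees / 229.1831 = -0.0742.

Emit:
send_rows(plan=[[[0.02,0.04,-0.02,0,0,-0.0087],[0.05,0.09,-0.03,0,0,-0.0218],[0.08,0.15,-0.03,0,0,-0.0349],[0.12,0.21,-0.03,0,0,-0.048],[0.16,0.27,-0.03,0,0,-0.0611],[0.19,0.32,-0.03,0,0,-0.072],[0.2,0.338,-0.03,0,0,-0.0742],[0.2,0.338,-0.03,0,0,-0.0742]]])

```text
clock: 4.4
tool_pos: [0.5282, 0.0816, 0.2603]
orientation: [180.0, -0.0, -1.5]
force: [-0.4, 0.4, -0.7]
opening: 0.0126
gripper_force: 30.0
```

```bash
python3 - <<'E'
from h import *
w=snap('wrist','w2.png');s=snap('side');t=snap('top');p,q=tool();print(p,q.as_euler('xyz',degrees=True),ctrl.get_obs()['opening'])
c=cv2.resize(s['img'][105:165,235:315,::-1],None,fx=5,fy=5,interpolation=cv2.INTER_CUBIC)
d=w['img'][0:300,120:520,::-1]
cv2.imwrite('pics/w2c.png',np.hstack([d,c]));cv2.imwrite('pics/t2.png',t['img'][:,:,::-1])
print(proj(w,[.6225,.082,.243]),proj(s,[.6225,.082,.243]),proj(w,p+q.apply([.066,0,0])))
E
```

```text
[0.52814279 0.08429643 0.2600078 ] [-1.79977892e+02 -2.09858402e-02 -1.40668951e+00] 0.012460465815232927
(np.float64(252.94662395295293), np.float64(72.04357258215391)) (np.float64(267.8959648578753), np.float64(128.49780068714983)) (np.float64(252.7860910814622), np.float64(127.1061204529791))
```

View pics/w2c.png

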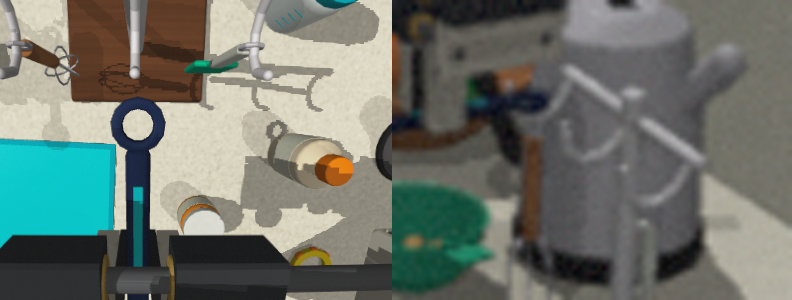

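The wrist view shows the middle hook's tip at (255,73) and the held eye at (258.5,126), with the hook wire running straight back. Both match the predictions within about 3 mm. The whisk and spatula are clear on either side.

```bash
python3 - <<'E'
from h import *
w=snap('wrist');p,q=tool();img=w['img']
tip=onz(w,255,72.5,.243);eye=onz(w,258.2,126,p[2]+.0015)
g=(cv2.cvtColor(img,cv2.COLOR_RGB2HSV)[90:160,220:300,2]<80).astype(np.uint8)
cs,_=cv2.findContours(g,cv2.RETR_CCOMP,cv2.CHAIN_APPROX_NONE);print([tuple(np.round(np.r_[cv2.minEnclosingCircle(c)[0],cv2.minEnclosingCircle(c)[1]]+[220,90,0],1)) for c in cs if len(c)>15])
print(tip,eye,eye-p)
print('shift',100*q.inv().apply(tip+[.002,0,0]-eye))
E
```

```text
[(np.float64(259.0), np.float64(117.4), np.float64(43.6)), (np.float64(274.5), np.float64(126.0), np.float64(7.0)), (np.float64(257.5), np.float64(124.3), np.float64(16.6)), (np.float64(255.0), np.float64(101.0), np.float64(4.0)), (np.float64(291.5), np.float64(91.0), np.float64(7.6)), (np.float64(247.5), np.float64(90.5), np.float64(12.5))]
[0.62213927 0.08368619 0.243     ] [0.59466832 0.08261337 0.26139069] [ 0.06655691 -0.00205767  0.0015    ]
shift [ 2.94326749 -0.17659544  1.83984969]
```

Converted, 2.9 cm / 50 = 0.058, 2 cm / 50 = 0.04.

Emit:
send_rows(plan=[[[0.02,-0.002,0,0,0,0],[0.04,-0.004,0,0,0,0],[0.058,-0.004,0,0,0,0],[0.058,-0.004,0,0,0,0],[0.058,-0.004,0,0,0,0],[0.058,-0.004,0.01,0,0,0],[0.058,-0.004,0.02,0,0,0],[0.058,-0.004,0.02,0,0,0]]])

```text
clock: 5.27
tool_pos: [0.5564, 0.0853, 0.2481]
orientation: [180.0, 0.1, -1.4]
force: [-0.3, 0.1, -1.3]
opening: 0.0126
gripper_force: 30.0
```

```bash
python3 - <<'E'
from h import *
w=snap('wrist');print(tool()[0])
cv2.imwrite('pics/w3.png',cv2.resize(w['img'][40:190,160:360,::-1],None,fx=3,fy=3))
E
```

```text
[0.55663765 0.08528057 0.24870768]
```

View pics/w3.png

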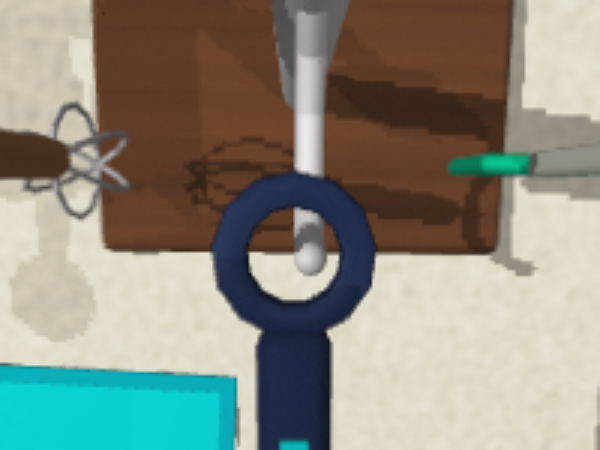

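The tip (crop 310,255) sits inside the eye (centre 295,255), about 2.6 mm to the tool's +y. I correct for that and lower.

Converted, 2 cm / 50 = 0.04, 0.25 cm / 50 = 0.005.

Emit:
send_rows(plan=[[[0.002,0.005,0,0,0,0],[0.002,0.005,0,0,0,0],[0.002,0.005,0.008,0,0,0],[0.002,0.005,0.016,0,0,0],[0.002,0.005,0.024,0,0,0],[0.002,0.005,0.032,0,0,0],[0.002,0.005,0.04,0,0,0],[0.002,0.005,0.04,0,0,0]]])

```text
clock: 5.98
tool_pos: [0.5577, 0.0828, 0.2283]
orientation: [180.0, 0.1, -1.4]
force: [0.1, 1.1, -0.3]
opening: 0.0125
gripper_force: 30.0
```

```bash
python3 - <<'E'
from h import *
w=snap('wrist');o=ctrl.get_obs();print(o['tool_pos'],o['force'],o['opening'])
s=snap('side')
cv2.imwrite('pics/w4.png',np.hstack([cv2.resize(w['img'][60:180,180:330,::-1],(400,320)),cv2.resize(s['img'][105:165,235:310,::-1],(400,320),interpolation=cv2.INTER_CUBIC)]))
E
```

```text
[0.55793233 0.08282687 0.22890118] [ 0.02430142  0.37741883 -1.03172356] 0.012730516590373902
```

View pics/w4.png

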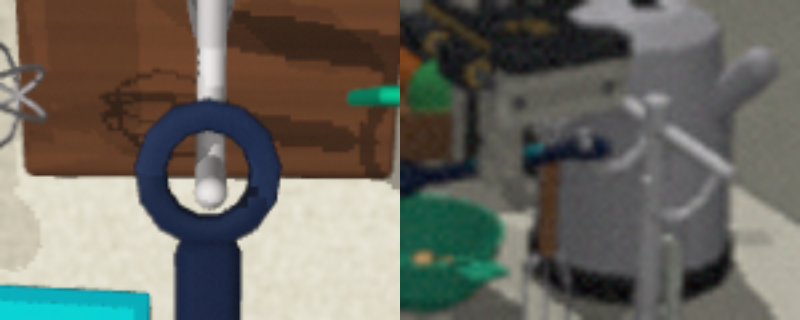

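The hook tip (wrist crop 210,195) stands centred in the eye (210,175) with no contact force. I let go.

Emit:
send_rows(plan=[[[0,0,0,0,0,0],[0,0,0,0,0,0],[0,0,0,0,0,0],[0,0,0,0,0,0],[0,0,0,0,0,0],[0,0,0,0,0,0],[0,0,0,0,0,0],[0,0,0,0,0,0]]], fingers=0.6)

```text
clock: 6.75
tool_pos: [0.5582, 0.083, 0.2296]
orientation: [180.0, -0.0, -1.4]
force: [-0.9, -0.2, 0.3]
opening: 0.052
gripper_force: 0.0
```

Converted, -6 cm / 50 = -0.12, -4 cm / 50 = -0.08.

Emit:
send_rows(plan=[[[0,0,-0.04,0,0,0],[0,0,-0.08,0,0,0],[-0.02,0,-0.12,0,0,0],[-0.04,0,-0.12,0,0,0],[-0.06,0,-0.12,0,0,0],[-0.08,0,-0.12,0,0,0],[-0.08,0,-0.12,0,0,0],[-0.08,0,-0.12,0,0,0]]])

```text
clock: 7.42
tool_pos: [0.5174, 0.0838, 0.2892]
orientation: [180.0, 0.0, -1.3]
force: [1.6, 0.5, -0.2]
opening: 0.0525
gripper_force: 0.0
```

```bash
python3 - <<'E'
from h import *
w=snap('wrist');s=snap('side');t=snap('top');o=ctrl.get_obs();print(o['tool_pos'],o['joint_pos'].round(1),o['force'])
cv2.imwrite('pics/w5.png',np.hstack([cv2.resize(w['img'][20:220,130:380,::-1],(400,320)),cv2.resize(s['img'][110:210,235:360,::-1],(400,320),interpolation=cv2.INTER_CUBIC)]))
# bottle from side: cap centre pixel
print(proj(s,[.5387,-.3082,.135]),proj(s,[.5387,-.3082,.121]))
h=cv2.cvtColor(t['img'],cv2.COLOR_RGB2HSV)[155:185,325:352];m=((h[...,1]<60)&(h[...,2]>140)).astype(np.uint8)
n,l,st,ce=cv2.connectedComponentsWithStats(m);print(st,ce+[325,155])
E
```

```text
[0.51831581 0.08392694 0.2891031 ] [ 30.6   4.2 -12.2   0.  -73.5  58. ] [-0.15905841 -0.1483854  -0.57960875]
(np.float64(316.4516780464659), np.float64(225.60800429049772)) (np.float64(315.9783648356773), np.float64(230.06429909502975))
[[  0   5  27  25 448]
 [  0   0  27  23 359]
 [  6   9   1   1   1]
 [  2  20   1   1   1]
 [  3  22   1   1   1]] [[337.078125   174.33928571]
 [339.22841226 163.44011142]
 [331.         164.        ]
 [327.         175.        ]
 [328.         177.        ]]
```

View pics/w5.png

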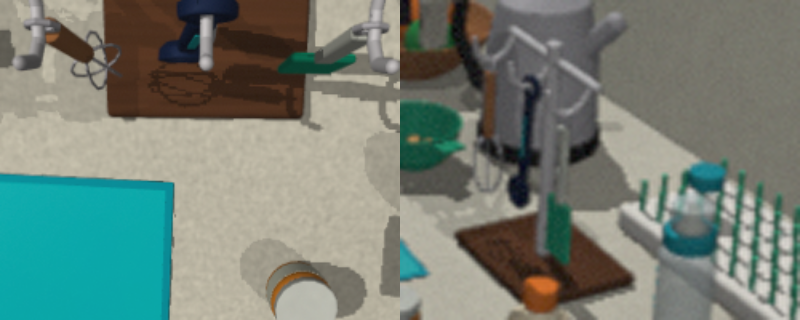

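The spoon hangs straight on the middle hook (side crop: eye 530,85; bowl 518,190). Next I move over the syrup bottle.

Converted, 28 cm / 50 = 0.56, 24.5 cm / 50 = 0.49, 48 degrees / 229.1831 = 0.2094.

Emit:
send_rows(plan=[[[0.004,0.06,0,0,0,0.0262],[0.01,0.14,0,0,0,0.0524],[0.016,0.21,0,0,0,0.0785],[0.02,0.28,0,0,0,0.1047],[0.026,0.35,0,0,0,0.1309],[0.032,0.42,0,0,0,0.1571],[0.036,0.49,0,0,0,0.1833],[0.02,0.56,0,0,0,0.2094]]], fingers=1)

```text
clock: 8.23
tool_pos: [0.5225, -0.1982, 0.2887]
orientation: [179.9, 0.0, -49.7]
force: [-0.1, 0.0, 0.3]
opening: 0.0874
gripper_force: 0.0
```

```bash
python3 - <<'E'
from h import *
p,q=tool();print(p,q.as_euler('xyz',degrees=True),100*q.inv().apply(np.r_[.5387,-.3082,.25]-p))
E
```

```text
[ 0.52254248 -0.1982226   0.28867637] [ 1.79949279e+02  2.38989317e-02 -4.96549603e+01] [9.42966601 5.88493371 3.86891562]
```

Converted, 9.4 cm / 50 = 0.188, 8.5 cm / 50 = 0.17, 12 degrees / 229.1831 = 0.0524.

Emit:
send_rows(plan=[[[0.06,0.038,0,0,0,0.0218],[0.12,0.076,0,0,0,0.0436],[0.17,0.106,0,0,0,0.0524],[0.188,0.118,0,0,0,0.0524],[0.188,0.118,0,0,0,0.0524],[0.188,0.118,0,0,0,0.0524]]])

```text
clock: 8.73
tool_pos: [0.5379, -0.3064, 0.2885]
orientation: [179.9, 0.1, -61.4]
force: [-0.9, 1.1, 0.2]
opening: 0.0876
gripper_force: 0.0
```

```bash
python3 - <<'E'
from h import *
w=snap('wrist','w6.png');p,q=tool();print(p,q.as_euler('xyz',degrees=True),proj(w,[.5387,-.3082,.135]))
h=cv2.cvtColor(w['img'],cv2.COLOR_RGB2HSV);m=(((h[...,0]<8)|(h[...,0]>172))&(h[...,1]>140)&(h[...,2]>80)).astype(np.uint8)
m[:110]=0;m[230:]=0;m[:,:190]=0;m[:,320:]=0
ys,xs=np.nonzero(m);c=cv2.minEnclosingCircle(np.stack([xs,ys],1).astype(np.float32));print('red',c)
m2=((h[...,1]<45)&(h[...,2]>120)).astype(np.uint8)
e=onz(w,*c[0],.135);print(e,100*q.inv().apply(e-p))
E
```

```text
[ 0.53797799 -0.30573061  0.28893991] [ 1.79963971e+02  4.82753952e-02 -6.13562635e+01] (np.float64(257.1606773755103), np.float64(176.35643632267207))
red ((259.5, 175.5), 20.892681121826172)
[ 0.53696084 -0.31021353  0.135     ] [ 0.3576409   0.29448127 15.39388313]
```

View pics/w6.png

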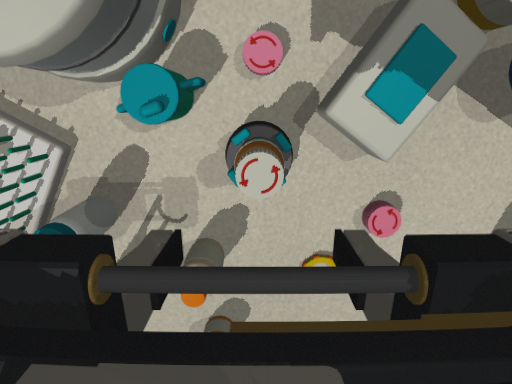

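The wrist view shows the white cap with red arrows at (259.5,175), between the open fingers. The pink caps, wipes and sippy cup are well clear.

Converted, 18.4 cm / 50 = 0.368, 18 cm / 50 = 0.36.

Emit:
send_rows(plan=[[[0.006,0.004,0.07,0,0,0],[0.006,0.004,0.14,0,0,0],[0.006,0.004,0.21,0,0,0],[0.006,0.004,0.28,0,0,0],[0.006,0.004,0.33,0,0,0],[0.006,0.004,0.36,0,0,0],[0.006,0.004,0.368,0,0,0],[0.006,0.004,0.368,0,0,0]]])

```text
clock: 9.45
tool_pos: [0.5374, -0.3084, 0.1049]
orientation: [179.9, 0.1, -61.3]
force: [0.2, 0.7, -0.3]
opening: 0.0877
gripper_force: 0.0
```

Emit:
send_rows(plan=[[[0,0,0,0,0,0],[0,0,0,0,0,0],[0,0,0,0,0,0],[0,0,0,0,0,0],[0,0,0,0,0,0],[0,0,0,0,0,0],[0,0,0,0,0,0],[0,0,0,0,0,0]]], fingers=0)

```text
clock: 10.12
tool_pos: [0.5377, -0.3098, 0.106]
orientation: [-180.0, -0.0, -61.4]
force: [-1.8, 0.4, 4.2]
opening: 0.0517
gripper_force: 30.0
```

Converted, 0.6 cm / 50 = 0.012, 0.5 cm / 50 = 0.01.

Emit:
send_rows(plan=[[[0,0,0.004,0,0,0],[0,0,0.008,0,0,0],[0,0,0.01,0,0,0],[0,0,0.012,0,0,0],[0,0,0.012,0,0,0],[0,0,0.012,0,0,0]]])

```text
clock: 10.62
tool_pos: [0.5377, -0.3098, 0.101]
orientation: [-180.0, -0.0, -61.3]
force: [-5.4, 2.2, 12.5]
opening: 0.052
gripper_force: 30.0
```

Converted, -0.1 cm / 50 = -0.002.

Emit:
send_rows(plan=[[[-0.002,0.002,0.002,0,0,0],[-0.002,0.002,0.002,0,0,0],[-0.002,0.002,0.002,0,0,0]]])

```text
clock: 10.87
tool_pos: [0.5377, -0.3098, 0.1007]
orientation: [-179.9, -0.2, -61.3]
force: [-1.4, 1.9, 13.0]
opening: 0.0521
gripper_force: 30.0
```

Converted, 0.15 cm / 50 = 0.003.

Emit:
send_rows(plan=[[[0,0,0.003,0,0,0],[0,0,0.003,0,0,0],[0,0,0.003,0,0,0]]])

```text
clock: 11.12
tool_pos: [0.5378, -0.3099, 0.0994]
orientation: [-179.9, -0.2, -61.3]
force: [-2.2, 3.3, 13.8]
opening: 0.0519
gripper_force: 30.0
```

Converted, -30 degrees / 229.1831 = -0.1309.

Emit:
send_rows(plan=[[[0,0,0,0,0,-0.0175],[0,0,0,0,0,-0.0349],[0,0,0,0,0,-0.0524],[0,0,0,0,0,-0.0698],[0,0,0,0,0,-0.0873],[0,0,0,0,0,-0.1047],[0,0,0,0,0,-0.1222],[0,0,0,0,0,-0.1309]]])

```text
clock: 11.78
tool_pos: [0.5384, -0.3104, 0.0998]
orientation: [-180.0, -0.3, -31.1]
force: [-1.4, 0.2, 14.3]
opening: 0.0519
gripper_force: 30.0
```

```bash
python3 - <<'E'
from h import *
w=snap('wrist');o=ctrl.get_obs();print(o['tool_pos'],o['moment'],o['force'],o['orientation'])
t=snap('top');cv2.imwrite('pics/w7.png',np.hstack([cv2.resize(w['img'][120:384,120:400,::-1],(400,377)),cv2.resize(t['img'][150:197,315:365,::-1],(400,377),interpolation=cv2.INTER_CUBIC)]))
E
```

```text
[ 0.53839273 -0.31038788  0.09978227] [ 0.00303522  0.40466323 -0.01291156] [-1.10525299  0.52050747 14.62933534] [-179.9952616    -0.29793105  -31.01732004]
```

View pics/w7.png

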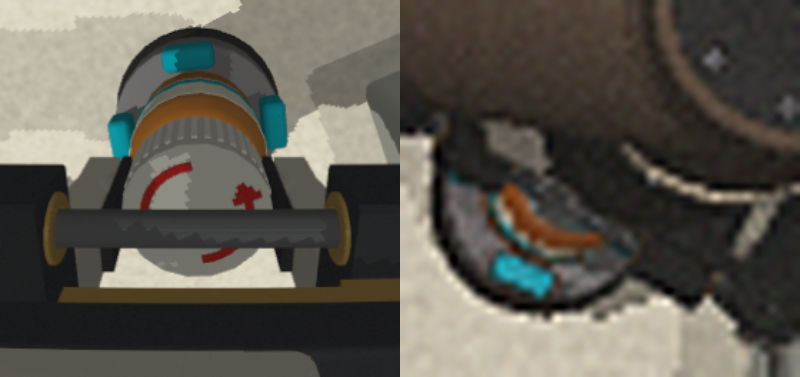

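The cap is held centrally with its arrows visible (crop 170,185 and 245,200). I keep turning and compare the arrows in the hand's frame to rule out slip.

```bash
cat >> h.py <<'E'
def red():
    w=snap('wrist');h=cv2.cvtColor(w['img'],cv2.COLOR_RGB2HSV);m=(((h[...,0]<8)|(h[...,0]>172))&(h[...,1]>140)&(h[...,2]>60))[205:320,200:320]
    ys,xs=np.nonzero(m);return m,len(xs),xs.mean()+200,ys.mean()+205
E
python3 - <<'E'
from h import *
r=red();print(r[1:]);np.save('r.npy',r[0])
E
```

```text
(595, np.float64(260.8033613445378), np.float64(260.63697478991594))
```

Converted, -40 degrees / 229.1831 = -0.1745.

Emit:
send_rows(plan=[[[0,0,0,0,0,-0.0218],[0,0,0,0,0,-0.0436],[0,0,0,0,0,-0.0654],[0,0,0,0,0,-0.0873],[0,0,0,0,0,-0.1091],[0,0,0,0,0,-0.1309],[0,0,0,0,0,-0.1527],[0,0,0,0,0,-0.1745]]])

```text
clock: 12.6
tool_pos: [0.5383, -0.3102, 0.0997]
orientation: [179.8, -0.2, 8.9]
force: [-1.5, -0.2, 14.2]
opening: 0.0518
gripper_force: 30.0
```

```bash
python3 - <<'E'
from h import *
r=red();a=np.load('r.npy');print(r[1:],'IoU',(a&r[0]).sum()/(a|r[0]).sum());o=ctrl.get_obs();print(o['force'],o['moment'],o['tool_pos'],o['joint_pos'][5])
E
```

```text
(588, np.float64(260.85884353741494), np.float64(260.6683673469388)) IoU 0.9683860232945092
[-1.75575703  0.29630957 14.41993803] [0.15030405 0.50049483 0.04896487] [ 0.53825667 -0.31020473  0.09967352] 111.18152796368504
```

Converted, -2.5 cm / 50 = -0.05, -2 cm / 50 = -0.04, -15 degrees / 229.1831 = -0.0654.

Emit:
send_rows(plan=[[[0,0,0,0,0,-0.0218],[0,0,0,0,0,-0.0436],[0,0,0,0,0,-0.0654],[0,0,-0.01,0,0,-0.0654],[0,0,-0.02,0,0,-0.0654],[0,0,-0.03,0,0,-0.0654],[0,0,-0.04,0,0,-0.0654],[0,0,-0.05,0,0,-0.0654]]])

```text
clock: 13.32
tool_pos: [0.5361, -0.3092, 0.1219]
orientation: [-180.0, 0.0, 23.6]
force: [-0.3, 0.0, -0.5]
opening: 0.0515
gripper_force: 30.0
```

Converted, -7.7 cm / 50 = -0.154, -7.3 cm / 50 = -0.146.

Emit:
send_rows(plan=[[[0,0,-0.02,0,0,0],[0,0,-0.05,0,0,0],[0,0,-0.08,0,0,0],[0,0,-0.11,0,0,0],[0,0,-0.13,0,0,0],[0,0,-0.146,0,0,0],[0,0,-0.154,0,0,0],[0,0,-0.154,0,0,0]]])

```text
clock: 13.98
tool_pos: [0.5366, -0.3092, 0.1999]
orientation: [180.0, -0.1, 23.6]
force: [0.5, -0.3, -0.2]
opening: 0.0517
gripper_force: 30.0
```

Emit:
send_rows(plan=[[[0,0,0,0,0,0],[0,0,0,0,0,0],[0,0,0,0,0,0],[0,0,0,0,0,0],[0,0,0,0,0,0],[0,0,0,0,0,0]]])

```text
clock: 14.48
tool_pos: [0.5363, -0.3092, 0.1988]
orientation: [-180.0, 0.0, 23.6]
force: [-0.3, -0.6, 0.0]
opening: 0.0518
gripper_force: 30.0
```

```bash
python3 - <<'E'
from h import *
r=red();a=np.load('r.npy');print(r[1:],'IoU',(a&r[0]).sum()/(a|r[0]).sum());o=ctrl.get_obs();print(o['force'],o['tool_pos'],o['opening'])
s=snap('side');cv2.imwrite('pics/s8.png',cv2.resize(s['img'][110:290,235:395,::-1],(533,600),interpolation=cv2.INTER_CUBIC))
E
```

```text
(600, np.float64(259.60833333333335), np.float64(261.345)) IoU 0.9243156199677939
[ 0.1773898   0.14560181 -0.28335262] [ 0.53634128 -0.30917881  0.19884077] 0.05195344568239003
```

View pics/s8.png

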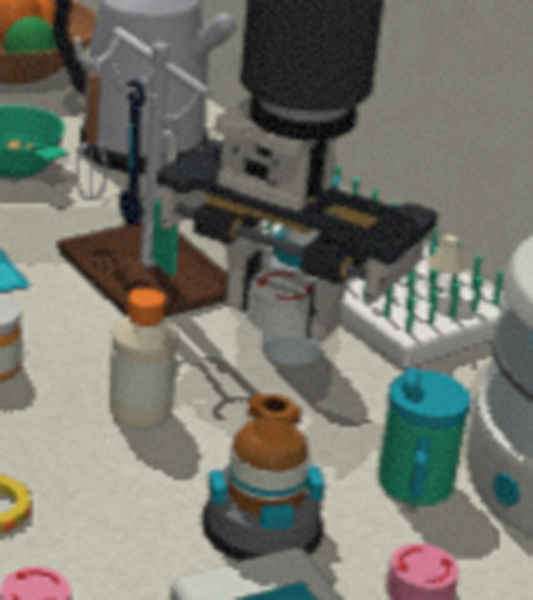

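The cap is off (crop 285,310) and held upright above the open mouth (272,405), with its underside about 8 cm above the mouth. The spoon still hangs (135,150). I'm handing in.

```bash
python3 -c "
from plant import ctrl;print(ctrl.close_job())"
```

```text
the job is handed in; nothing more can be done
None
```

The job is handed in (no verdict was returned): at the last check the spoon hung on the middle hook and the gripper held the freed cap upright about 8 cm above the bottle's mouth; I viewed 11 pictures, one over the limit of 10.

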